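Stow the media tub heavy end down under the pump shelf

TASK

The closed blue filter media tub lying on the turntable has its ceramic block at one end, but you cannot see which. Lift it clear of the turntable to judge which end is heavy, then set it gently, standing upright on its heavy end, inside the shallow tray under the pump shelf, and let go. Leave the other things where they are.

Things in the scene. Friction and masses are not known exactly. Their poses are not given: they have to be found in the camera images.
- tub: closed blue plastic box, 150 long (own x), 50 wide (y), 62 high (z), flat sides, both ends alike; starts lying lid up (z up) on the turntable. Origin: centre of its underside. 0.45 to 0.6 kg; mass centre 22 to 28 mm from mid-length towards the heavy end, either one: held at mid-length it pulls down there with about 0.08 to 0.18 N m, may droop in a light grip, stays level in a firm one (30 N)
- tub_center (a point): the middle of the tub (75 mm from either end, 31 mm above its underside); axes as tub. Inside, a ceramic block fills one half and a light foam block of equal size the other
- tub_divider: the tub's inner partition (unseen), fixed at mid-length; origin at the tub's middle, axes as tub. With the tub on end it carries the weight of the block above it: under 0.2 N with the heavy end down, about 3 to 4 N with the heavy end up
- turntable: low round white plastic turntable, 340 across, flat top 26 above the cabinet floor; it is locked and does not turn. Origin: centre of its underside, z up
- rack: pump stand: square grey tray under a plywood shelf. Origin under the tray's centre; own x (roughly world -y) from open front to back, z up. Tray 108 square, inside 100, rim top at height 12. Shelf: underside at height 240, 220 wide (y), from x = -5 to 120, over the tray's rear half; posts at its back edge, pump on top to height 297. Front and sides open; come in with the tool leaning to the front
- tray (a point): centre of the tray's floor, on its upper surface, 4 above the cabinet floor; axes as rack
- bell: white plastic gravel vacuum bell standing on the turntable, 54 across, 125 tall, origin under its centre; leave alone
- valve: black check valve lying on the turntable, 62 long (own x), 22 high, origin under its centre; leave alone
- cave: terracotta half-pipe shrimp cave on the turntable, 70 long (own x), 64 wide, 40 high, origin under its centre; leave alone
- food: food jar, 60 across, 70 tall, origin under its centre; leave alone
- conditioner: bottle, 56 across, 150 tall, origin under its centre; leave alone
- scraper: algae scraper lying flat, 160 long (own x), 70 wide at its head, 14 high, origin under the middle of its handle; leave alone
- kit: white test kit box, 100 (own x) x 70 x 50 high, origin under its centre; leave alone
Mind the look-alikes: they are no part of the job. Of the things that look like the tub, the smaller one is meant.

How it is judged:
On the way:
1. the tub is lifted clear of the turntable, off everything but the fingers (z of tub_center in the frame of turntable above 0.072 m and contact force between tub and turntable below 0.05 N and contact force between tub and the fingers above 0.5 N), for 0.3 s.
At the end, for the whole second after the job is handed in: The tub stands on end inside the tray, on its floor: long axis within 0.08 rad of vertical, its middle within 36 mm horizontally of the tray's centre and 70 to 81 mm above the tray's floor, the ceramic block in the lower half (the partition carries less than 1 N), at rest and released (angle between the x axis of tub and the z axis of rack, either way round below 0.08 rad and contact force between tub_divider and anything else below 1 N and horizontal distance between tub_center and tray below 0.036 m and z of tub_center in the frame of tray between 0.07 and 0.081 m and linear speed of tub below 0.02 m/s and angular speed of tub below 0.1 rad/s and contact force between tub and the fingers below 0.05 N); the robot touches nothing.
It fails at once if the bell, valve or cave on the turntable is shifted more than 40 mm or tipped over (distance of any of bell, valve, cave from where it was at the start of the episode above 0.04 m or angle between any of bell, valve, cave's own z axis and vertical above 0.5 rad).
It fails at once if the food jar, bottle, scraper or test kit is shifted more than 40 mm or tipped over (distance of any of food, conditioner, scraper, kit from where it was at the start of the episode above 0.04 m or angle between any of food, conditioner, scraper, kit's own z axis and vertical above 0.5 rad).
It fails at once if the tub is slammed or dropped on the tray or its stand (over 60 N) (contact force between tub and rack above 60 N).
It also fails if it takes over 54 s, if anything falls off the work surface, if the arm or the gripper's body presses on something with over 40 N, if the wrist force passes 120 N, or if a joint passes its speed limit or range.

ROBOT

A 6-joint arm with a two-finger parallel gripper is mounted at the origin on the work surface. World frame = base frame: x ahead of the robot, y to its left, z up, the work surface at z = 0. Lengths are in m, angles in rad, forces in N, time in s.
With the tool pointing down it reaches from about 0.35 to 0.775 m from the base axis. Payload 7.3 kg.
Tool frame: the origin (TCP) lies between the finger pads; the fingertips stand 8 mm ahead of it and the grasp point (between the pads) lies 11 mm behind it (robot.nose_length is the distance from the TCP to the fingertips, in m); z points along the fingers, y is the line along which they close (so a half turn about z gives the same grasp; the last joint's range is limited). The gripper opens to 92 mm and grips with 3 to 60 N. Pads are 19 mm wide; open, the fingers measure 130 mm over their backs; the gripper's body (75 mm by 190 mm) begins 47 mm behind the grasp point.
Start: joints at [-1.424, 0.342, 1.524, -0, 1.275, -0.146], TCP at [0.152, -0.503, 0.235] pointing down, gripper open.
Joint ranges: [-2.53, 2.53], [-0.77, 2.02], [0.04, 2.7], [-1, 4.14], [0.28, 2.66], [-3.11, 3.11]. Speed limits (rad/s): [2.57, 2.57, 3.14, 3.14, 3.14, 3.14].

INTERFACE

Orientations are given as [roll, pitch, yaw] about the fixed x, y, z axes, in that order (R = Rz(yaw) Ry(pitch) Rx(roll)).
In Python, from cell import robot gives the robot as it stands. The module is installed in compiled form; this text tells all that it offers.
- The arm moves only by the shell command python3 -m jog 'ROWS' [FORCE]. ROWS is JSON, a list that holds one entry, the list of rows, each a list of 5 numbers: the gripper's target within -1 to 1 (fully open at 1, half-way at 0, shut at -1), then the shift along the tool's x, y, z in m, then the turn about the tool's z in rad. A call has 1 to 5 rows; each row is the pose to reach, as a shift and turn from the pose commanded when the call began, along the tool's axes at that moment; what a row does not reach only later rows make up. A row lasts 1/12 s, in which the tool goes at most 41.7 mm and 7.16 degrees, less where a joint would pass 70% of its speed; a pose out of reach is approached as far as the arm can. A call with a gripper value outside its range is refused whole. The fingers move at their own pace and stop on an object; FORCE is the grip in N (left out, the last holds). Time passes only in rows, so rows that repeat a pose let the fingers close. It gives the time, the measured TCP pose, the force, the opening and the grip force at its end, in the units of the state.
- robot.observe(): the state, without advancing time (a new reading comes with each control period).
- robot.read_camera(name): name is "scene" or "top"; returns the picture (480x640x3 uint8, red, green, blue); there is no depth.
- robot.camera_model(name): a dict with "camera_matrix" (3x3 intrinsics, pixels), "position" and "attitude" of the camera in the world. Camera axes: x right, y down, z forward; pixel columns grow to the right and rows downward; lengths in m; the calibration is good to about 2 mm. A picture is of the moment at which its call begins. camera_model takes no time and is no camera call.
- robot.hand_in(): hands the job in; it is judged then, once.
The state is a dict: "time": time; "qpos": joint angles; "qvel": joint speeds; "joint_efforts": joint torques, N m; "tool_pos": TCP position; "tool_rot": TCP orientation; "contact_force": force on the tool from outside, world axes, zero at the start; "torque": the same for the moment, N m; "opening": finger opening in m; "grip_force": force on a finger pad.
Only numpy, scipy, OpenCV 4.12 (cv2) and the standard library are available. Lean on these libraries where they do the work, as an engineer would, in place of code of your own. Each camera call takes 0.05 s, during which the arm holds its last target. There are 200 camera calls.

## Working session

There is one attempt and no reset: what is moved stays moved. The work goes in short steps, Python scripts to look and compute and a shell command to move; the robot and the scene stay as the last step left them, time stands still between calls to the robot, and variables do not carry over. Pictures are saved under pics/ and viewed, at most 10 in all, crops included, and the job is handed in when it is done.

```bash
mkdir -p pics; python3 - <<'E'
from cell import robot
import cv2,numpy as np
for n in("scene","top"):
    im=robot.read_camera(n); cv2.imwrite(f"pics/{n}0.png",im[:,:,::-1]); m=robot.camera_model(n); print(n,{k:np.round(v,4).tolist() for k,v in m.items() if k in("camera_matrix","position","attitude")})
print(robot.observe(), robot.nose_length)
E
```

```text
scene {'camera_matrix': [[434.8536, 0.0, 324.2937], [0.0, 434.8536, 241.2598], [0.0, 0.0, 1.0]], 'position': [1.0469, 0.2544, 0.8967], 'attitude': [-2.4877, -0.0101, 2.0703]}
top {'camera_matrix': [[456.601, 0.0, 316.7106], [0.0, 456.601, 234.8605], [0.0, 0.0, 1.0]], 'position': [0.3596, -0.0279, 1.1848], 'attitude': [-3.0249, -0.0096, -1.5436]}
{'time': 0.1, 'qpos': array([-1.42401054e+00,  3.42641186e-01,  1.52490941e+00,  2.19564938e-05,
        1.27542365e+00, -1.45997095e-01]), 'qvel': array([-0.00117491, -0.00211377, -0.00233465, -0.0013096 , -0.00075067,
       -0.00076204]), 'joint_efforts': array([ 3.09971118e-03, -4.32003522e+01, -2.44695210e+01,  7.21084583e-02,
        5.26239944e-02, -4.97244434e-05]), 'tool_pos': array([ 0.15150117, -0.50229619,  0.23412484]), 'tool_rot': array([-3.14022882e+00, -2.21765696e-04,  2.92776322e-01]), 'contact_force': array([ 0.31623524,  0.32859103, -0.71615014]), 'torque': array([-0.00592737, -0.02842341,  0.04076841]), 'grip_force': 0.0, 'opening': 0.09166221910919378} 0.008
```

View pics/scene0.png

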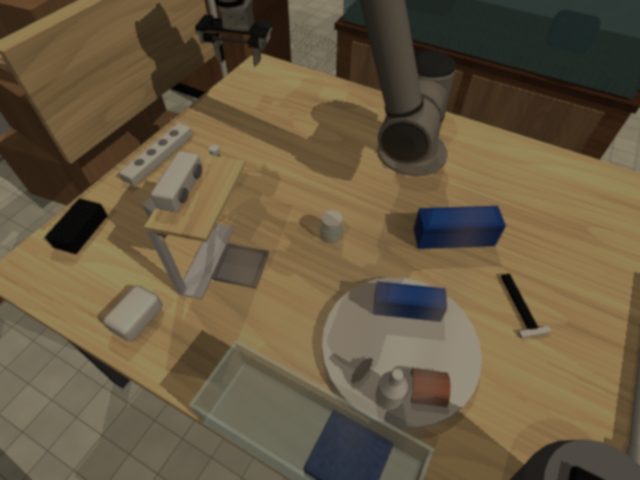

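View pics/top0.png

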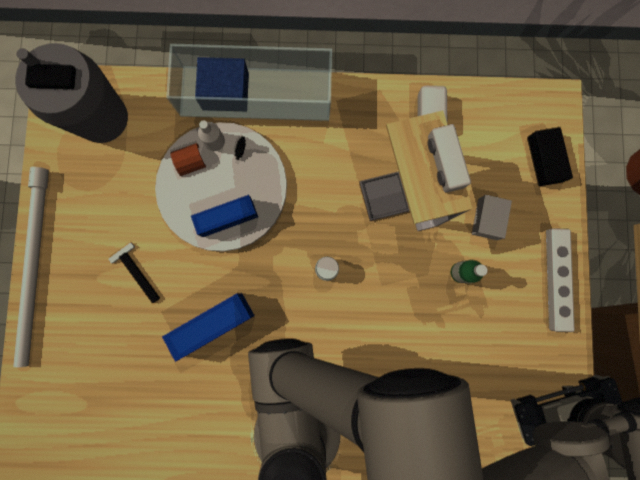

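The top view shows the smaller blue tub on the turntable at about (224,216) px and the tray at (385,197) px, with the shelf to its right (towards −y). The larger blue look-alike lies off the turntable at (208,327) px. Next I'll measure the tub and the tray.

```bash
cat > h.py <<'E'
import cv2,numpy as np
from scipy.spatial.transform import Rotation as R
from cell import robot
def ray(cam,uv):
    m=robot.camera_model(cam);K=np.array(m["camera_matrix"]);uv=np.atleast_2d(uv).astype(float)
    d=np.c_[uv,np.ones(len(uv))]@np.linalg.inv(K).T
    return np.array(m["position"]),d@R.from_euler("xyz",m["attitude"]).as_matrix().T
def plane(cam,uv,z):
    p,d=ray(cam,uv);return p+d*((z-p[2])/d[:,2])[:,None]
def proj(cam,P):
    m=robot.camera_model(cam);q=(np.atleast_2d(P)-m["position"])@R.from_euler("xyz",m["attitude"]).as_matrix()
    q=q@np.array(m["camera_matrix"]).T;return q[:,:2]/q[:,2:]
E
python3 - <<'E'
from h import *
im=cv2.imread("pics/top0.png");hsv=cv2.cvtColor(im,cv2.COLOR_BGR2HSV)
b=cv2.inRange(hsv,(100,120,30),(130,255,255));b[:, :150]=0;b[:,300:]=0;b[:170]=0;b[260:]=0
V=hsv[:,:,2][b>0];print(np.percentile(V,[5,25,50,75,95]),b.sum()/255)
for t in(0,110,130):
    m=((b>0)&(hsv[:,:,2]>t)).astype(np.uint8);cs=cv2.findContours(m,0,2)[0]
    if not cs:continue
    r=cv2.minAreaRect(max(cs,key=cv2.contourArea));bx=cv2.boxPoints(r);print(t,np.round(bx),'\n',plane("top",bx,.088).round(4),'\n',np.round(plane("top",bx,.026)[:,:2],4))
w=plane("top",[[385,197]],.004);print(w)
a=cv2.resize(im[150:260,175:305],None,fx=4,fy=4,interpolation=2);c=cv2.resize(im[160:240,350:480],None,fx=4,fy=4,interpolation=2)
c=np.clip(c*1.5,0,255).astype(np.uint8)
cv2.imwrite("pics/c1.png",np.vstack([a[:280+0],c]))
E
```

```text
[ 35.  87. 101. 110. 112.] 1406.0
0 [[191. 216.]
 [249. 194.]
 [257. 216.]
 [199. 238.]] 
 [[0.5267 0.272  0.088 ]
 [0.5834 0.1325 0.088 ]
 [0.5293 0.1106 0.088 ]
 [0.4733 0.2494 0.088 ]] 
 [[0.5361 0.289 ]
 [0.596  0.1416]
 [0.5389 0.1184]
 [0.4797 0.2651]]
110 [[217. 210.]
 [238. 201.]
 [243. 212.]
 [221. 221.]] 
 [[0.5419 0.2097 0.088 ]
 [0.5649 0.158  0.088 ]
 [0.5384 0.1462 0.088 ]
 [0.5156 0.1978 0.088 ]] 
 [[0.5522 0.2231]
 [0.5765 0.1685]
 [0.5485 0.1561]
 [0.5244 0.2105]]
[[ 0.60368454 -0.2124903   0.004     ]]
```

View pics/c1.png

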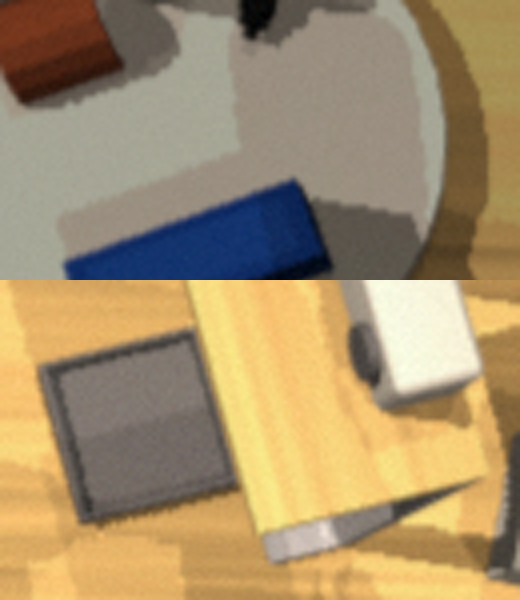

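The tub's far top edge measures 150.5 mm at z = 0.088, which matches its given length. The tray's visible front corners are at (360,181) and (370,220) px. Next I'll work out the waypoints and the clearance to the bell.

```bash
cat >> h.py <<'E'
def ways(start,yaw,W):
    p=np.array(start,float)
    for q,y in W:
        d=np.array(q)-p;c,s=np.cos(yaw),np.sin(yaw)
        print("shift",np.round([c*d[0]+s*d[1],s*d[0]-c*d[1],-d[2]],4),"turn",round(yaw-y,4)," (to",np.round(q,3),round(y,3),")");p=np.array(q);yaw=y
def seg(p0,y0,p1,y1,n): return [(np.array(p0)+(np.array(p1)-p0)*k/n,y0+(y1-y0)*k/n) for k in range(1,n+1)]
E
python3 - <<'E'
from h import *
C=plane("top",[[360,181.2],[370.5,220.5],[397.5,172.3]],.012);print("tray corners",C.round(4).tolist(),np.linalg.norm(C[0]-C[1]))
f=(C[1]-C[0])[:2];f/=np.linalg.norm(f);n=np.array([f[1],-f[0]]);n=n if n[1]<0 else -n
mid=(C[0]+C[1])[:2]/2;print("rack x yaw",np.arctan2(n[1],n[0]),"tray ctr",mid+.054*n)
# shelf front edge (underside .24 .. top), px on crop
S=plane("top",[[350+190/4,160],[350+258/4,160+(530-280)/4]],.25)[:,:2];d=(S[1]-S[0])/np.linalg.norm(S[1]-S[0])
print("shelf edge",S.round(4).tolist(),"rack-x of edge",[(s-(mid+.054*n))@n for s in S],"yaw",np.arctan2(d[1],d[0]))
Ss=plane("scene",[[213,237],[149,226],[245,165]],.25);print(Ss.round(3).tolist())
print("bell scene base",plane("scene",[[392,403]],.026).round(3),"top-cam base guess",plane("top",[[213,143]],.026).round(3))
t=np.array([.532,.193]);w=np.array([.926,.377]);u=np.array([.377,-.927])
b=plane("scene",[[392,400]],.026)[0,:2];print("bell in tub axes u,w",(b-t)@u,(b-t)@w)
im=cv2.imread("pics/scene0.png");hsv=cv2.cvtColor(im,cv2.COLOR_BGR2HSV)
m=cv2.inRange(hsv,(100,110,20),(130,255,255));m[:275]=0;m[325:]=0;m[:,:360]=0;m[:,460:]=0
bx=cv2.boxPoints(cv2.minAreaRect(max(cv2.findContours(m,0,2)[0],key=cv2.contourArea)));print(bx.round(1).tolist())
P=[list(t+a*.075*u+c*.025*w)+[z] for z in(.088,.026) for a in(-1,1) for c in(-1,1)];print(proj("scene",P).round().tolist())
ways([.1515,-.5025,.2345],.2928,seg([.1515,-.5025,.2345],.2928,[.532,.193,.235],1.957,4))
E
```

```text
tray corners [[0.6423, -0.1451, 0.012], [0.5388, -0.1741, 0.012], [0.6691, -0.2435, 0.012]] 0.1074425774403383
rack x yaw -1.297604980207511 tray ctr [ 0.60512754 -0.21162755]
shelf edge [[0.6328, -0.1996], [0.5009, -0.2358]] rack-x of edge [np.float64(-0.004095752746863271), np.float64(-0.004880628546654278)] yaw -2.874138782498658
[[0.702, -0.165, 0.25], [0.74, -0.288, 0.25], [0.51, -0.226, 0.25]]
bell scene base [[0.744 0.251 0.026]] top-cam base guess [[0.729 0.242 0.026]]
bell in tub axes u,w 0.026449208594719192 0.21222959899719207
[[387.3999938964844, 314.29998779296875], [390.20001220703125, 283.6000061035156], [436.3999938964844, 287.79998779296875], [433.6000061035156, 318.5]]
[[445.0, 286.0], [446.0, 307.0], [376.0, 280.0], [375.0, 299.0], [438.0, 301.0], [439.0, 320.0], [373.0, 294.0], [372.0, 313.0]]
shift [ 1.413e-01 -1.390e-01 -1.000e-04] turn -0.416  (to [ 0.247 -0.329  0.235] 0.709 )
shift [ 1.854e-01 -7.010e-02 -1.000e-04] turn -0.4161  (to [ 0.342 -0.155  0.235] 1.125 )
shift [ 1.979e-01  1.080e-02 -1.000e-04] turn -0.4161  (to [0.437 0.019 0.235] 1.541 )
shift [ 1.766e-01  8.990e-02 -1.000e-04] turn -0.4161  (to [0.532 0.193 0.235] 1.957 )
```

Tray width (107 mm against 108) and shelf edge (−4.5 mm against −5) agree with the sizes given, and so does the tub in the scene view. Moving over the tub now.

```bash
python3 -m jog '[[[1,0.028,-0.028,0,-0.083],[1,0.056,-0.056,0,-0.166],[1,0.085,-0.083,0,-0.25],[1,0.113,-0.111,0,-0.333],[1,0.141,-0.139,0,-0.416]]]'
python3 -m jog '[[[1,0.037,-0.014,0,-0.083],[1,0.074,-0.028,0,-0.166],[1,0.111,-0.042,0,-0.25],[1,0.148,-0.056,0,-0.333],[1,0.185,-0.07,0,-0.416]]]'
python3 -m jog '[[[1,0.04,0.002,0,-0.083],[1,0.079,0.004,0,-0.166],[1,0.119,0.006,0,-0.25],[1,0.158,0.008,0,-0.333],[1,0.198,0.011,0,-0.416]]]'
python3 -m jog '[[[1,0.035,0.018,0,-0.083],[1,0.07,0.036,0,-0.166],[1,0.106,0.054,0,-0.25],[1,0.141,0.072,0,-0.333],[1,0.177,0.09,0,-0.416]]]'
```

```text
time: 0.52
tool_pos: [0.2467, -0.327, 0.2344]
tool_rot: [-3.141, -0.0, 0.712]
contact_force: [0.4, 0.3, 0.4]
opening: 0.0917
grip_force: 0.0
time: 0.93
tool_pos: [0.3416, -0.1534, 0.2347]
tool_rot: [3.141, 0.0, 1.128]
contact_force: [1.1, 0.1, 0.6]
opening: 0.092
grip_force: 0.0
time: 1.35
tool_pos: [0.4368, 0.0207, 0.2346]
tool_rot: [-3.141, 0.0, 1.545]
contact_force: [0.3, -0.9, -0.4]
opening: 0.0914
grip_force: 0.0
time: 1.77
tool_pos: [0.5322, 0.1948, 0.2343]
tool_rot: [-3.141, 0.0, 1.961]
contact_force: [1.1, 0.1, -0.1]
opening: 0.0917
grip_force: 0.0
```

```bash
python3 -m jog '[[[1,0,0.001,0.04,0],[1,0,0.001,0.08,0],[1,0,0.001,0.12,0],[1,0,0.001,0.16,0],[1,-0.002,0.001,0.188,0]]]'
python3 -m jog '[[[-1,0,0,0,0],[-1,0,0,0,0],[-1,0,0,0,0],[-1,0,0,0,0],[-1,0,0,0,0]]]' 30
python3 -m jog '[[[-1,0,0,0,0],[-1,0,0,0,0],[-1,0,0,0,0],[-1,0,0,0,0],[-1,0,0,0,0]]]' 30
python3 -c "
from h import *
s=robot.observe();print(s['contact_force'],s['torque'])"
```

```text
time: 2.18
tool_pos: [0.5314, 0.1912, 0.0429]
tool_rot: [-3.137, -0.001, 1.957]
contact_force: [0.4, 0.1, -0.2]
opening: 0.0921
grip_force: 0.0
time: 2.6
tool_pos: [0.5349, 0.1916, 0.049]
tool_rot: [3.138, 0.001, 1.957]
contact_force: [-1.2, -0.1, 0.3]
opening: 0.0629
grip_force: 0.0
time: 3.02
tool_pos: [0.5343, 0.1915, 0.0479]
tool_rot: [3.14, 0.0, 1.957]
contact_force: [-1.0, -0.2, 6.6]
opening: 0.0495
grip_force: 30.0
[-1.00955745 -0.21736355  6.55541507] [-0.09996096  0.11100304 -0.07455413]
```

```bash
python3 -m jog '[[[-1,0,0,-0.012,0],[-1,0,0,-0.025,0],[-1,0,0,-0.037,0],[-1,0,0,-0.05,0],[-1,0,0,-0.05,0]]]'
python3 -m jog '[[[-1,0,0,0,0],[-1,0,0,0,0],[-1,0,0,0,0],[-1,0,0,0,0],[-1,0,0,0,0]]]'
python3 - <<'E'
from h import *
s=robot.observe();F,T=s['contact_force'],s['torque'];print(F,T)
y=s['tool_rot'][2];print("torque along tool x,y:",T[0]*np.cos(y)+T[1]*np.sin(y),T[0]*np.sin(y)-T[1]*np.cos(y))
cv2.imwrite("pics/s1.png",robot.read_camera("scene")[200:440,300:500,::-1].repeat(2,0).repeat(2,1))
E
```

```text
time: 3.43
tool_pos: [0.5344, 0.1915, 0.0983]
tool_rot: [3.139, 0.001, 1.957]
contact_force: [1.1, -0.8, -5.5]
opening: 0.0497
grip_force: 30.0
time: 3.85
tool_pos: [0.5332, 0.1912, 0.0959]
tool_rot: [-3.14, -0.0, 1.957]
contact_force: [-0.1, -0.1, -5.3]
opening: 0.0502
grip_force: 30.0
[-0.11237886 -0.11109171 -5.25540875] [-0.15905319 -0.25498639 -0.01906328]
torque along tool x,y: -0.176347547248372 -0.2433464958477469
```

View pics/s1.png

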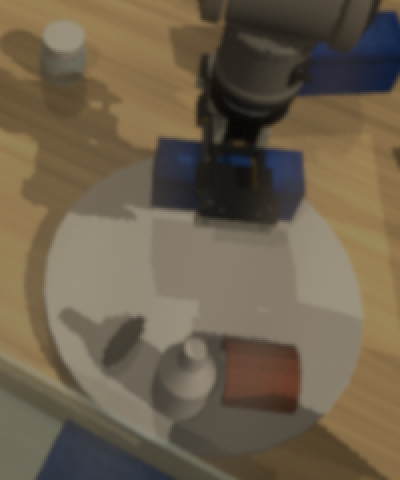

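The tub is held level, clear of the turntable, and pulls down with about 5.3 N. The single torque reading is noisy, so I'll average several.

```bash
python3 - <<'E'
from h import *
L=[]
for i in range(16):
    robot.read_camera("top");s=robot.observe();T=s['torque'];y=s['tool_rot'][2];L.append([T[0]*np.cos(y)+T[1]*np.sin(y),T[0]*np.sin(y)-T[1]*np.cos(y),s['contact_force'][2]])
print(np.round(L,2).tolist(),np.mean(L,0),np.std(L,0))
E
```

```text
[[-0.13, -0.24, -5.09], [-0.11, -0.16, -5.75], [-0.09, -0.22, -5.81], [-0.09, -0.19, -5.56], [-0.13, -0.2, -5.91], [-0.12, -0.22, -6.43], [-0.16, -0.19, -5.46], [-0.12, -0.19, -5.62], [-0.1, -0.24, -5.07], [-0.14, -0.24, -5.38], [-0.16, -0.13, -5.66], [-0.15, -0.18, -5.66], [-0.13, -0.23, -6.38], [-0.08, -0.19, -5.93], [-0.17, -0.21, -5.3], [-0.07, -0.21, -4.54]] [-0.12289494 -0.20223694 -5.59629441] [0.02836615 0.02891036 0.46200649]
```

```bash
python3 -m jog '[[[-1,0,0,0.02,0],[-1,0,0,0.035,0],[-1,0,0,0.045,0],[-1,0,0,0.05,0],[-1,0,0,0.05,0]]]'
python3 -m jog '[[[0.4,0,0,0,0],[0.4,0,0,0,0],[0.4,0,0,0,0],[0.4,-0.02,0,0,0],[0.4,-0.047,0,0,0]]]'
python3 -m jog '[[[-1,0,0,0,0],[-1,0,0,0,0],[-1,0,0,0,0],[-1,0,0,0,0],[-1,0,0,0,0]]]' 30
python3 -m jog '[[[-1,0,0,0,0],[-1,0,0,-0.02,0],[-1,0,0,-0.05,0],[-1,0,0,-0.09,0],[-1,0,0,-0.11,0]]]' 30
python3 - <<'E'
from h import *
L=[]
for i in range(6):
    im=robot.read_camera("scene");s=robot.observe();T=s['torque'];y=s['tool_rot'][2];L.append([T[0]*np.cos(y)+T[1]*np.sin(y),T[0]*np.sin(y)-T[1]*np.cos(y),s['contact_force'][2]])
print(np.mean(L,0))
cv2.imwrite("pics/s2.png",im[160:420,300:500,::-1].repeat(2,0).repeat(2,1))
E
```

```text
time: 5.12
tool_pos: [0.5335, 0.1912, 0.0473]
tool_rot: [-3.141, 0.0, 1.957]
contact_force: [-0.6, -0.2, -5.5]
opening: 0.05
grip_force: 30.0
time: 5.53
tool_pos: [0.5513, 0.149, 0.0472]
tool_rot: [3.141, -0.0, 1.96]
contact_force: [0.3, 0.1, 0.1]
opening: 0.0645
grip_force: 0.0
time: 5.95
tool_pos: [0.5514, 0.1481, 0.0469]
tool_rot: [3.141, 0.001, 1.958]
contact_force: [1.5, -2.7, 0.6]
opening: 0.05
grip_force: 30.0
time: 6.37
tool_pos: [0.5516, 0.1486, 0.1596]
tool_rot: [3.139, 0.0, 1.958]
contact_force: [1.8, 0.4, -4.8]
opening: 0.0496
grip_force: 30.0
[-0.1751767  -0.50850878 -5.53687115]
```

View pics/s2.png

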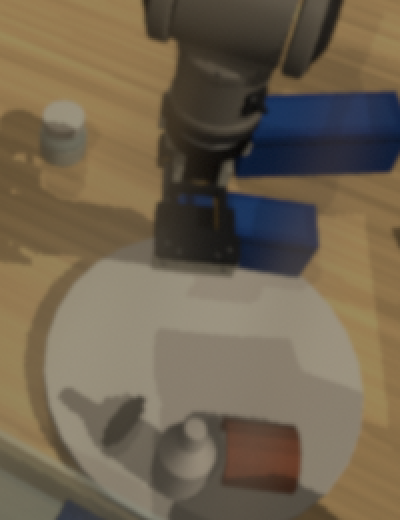

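It is held near the −y end and the torque grew as expected, so the heavy end is the +y end (tool +x). I'll now ease the grip so that the heavy end swings down over the turntable.

```bash
python3 -m jog '[[[-1,0,0,-0.01,0],[-1,0,0,-0.02,0],[-1,0,0,-0.03,0],[-1,0,0,-0.03,0]]]' 20
python3 -m jog '[[[-1,0,0,0,0],[-1,0,0,0,0],[-1,0,0,0,0],[-1,0,0,0,0],[-1,0,0,0,0]]]' 12
python3 - <<'E'
from h import *
im=robot.read_camera("scene");s=robot.observe();print(s['torque'],s['contact_force'])
cv2.imwrite("pics/s3.png",im[140:400,300:500,::-1].repeat(2,0).repeat(2,1))
E
```

```text
time: 7.0
tool_pos: [0.5526, 0.1478, 0.1892]
tool_rot: [3.138, 0.001, 1.957]
contact_force: [0.9, -0.4, -5.5]
opening: 0.0499
grip_force: 20.0
time: 7.42
tool_pos: [0.5511, 0.1477, 0.1863]
tool_rot: [-3.141, -0.0, 1.957]
contact_force: [0.3, 0.1, -4.7]
opening: 0.0499
grip_force: 12.0
[-0.14166509 -0.20664556 -0.02420124] [-0.50354723 -0.42447362 -5.97424459]
```

View pics/s3.png

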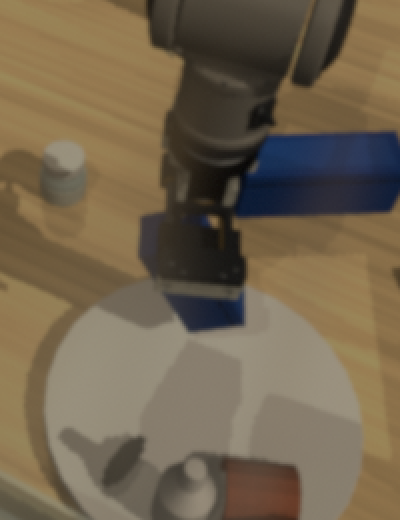

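```bash
python3 -m jog '[[[-1,0,0,0,0],[-1,0,0,0,0],[-1,0,0,0,0],[-1,0,0,0,0],[-1,0,0,0,0]]]' 8
python3 -m jog '[[[-1,0,0,0,0],[-1,0,0,0,0],[-1,0,0,0,0]]]' 6
python3 - <<'E'
from h import *
L=[]
for i in range(6):
    im=robot.read_camera("scene");s=robot.observe();T=s['torque'];y=s['tool_rot'][2];L.append([T[0]*np.cos(y)+T[1]*np.sin(y),T[0]*np.sin(y)-T[1]*np.cos(y),s['contact_force'][2]])
print(np.mean(L,0),s['tool_pos'])
hsv=cv2.cvtColor(im,cv2.COLOR_RGB2HSV);m=cv2.inRange(hsv,(100,110,20),(130,255,255));m[:, :350]=0;m[:,440:]=0;m[:240]=0;m[320:]=0
ys,xs=np.nonzero(m);print(xs.min(),xs.max(),ys.min(),ys.max())
c=s['tool_pos']+[0,0,.011];X=np.array([np.cos(y),np.sin(y),0]);Y=np.array([np.sin(y),-np.cos(y),0])
for f in(0,.2,.4):
    a=X*np.sin(f)+[0,0,-np.cos(f)];b=X*np.cos(f)+[0,0,np.sin(f)]
    print(f,proj("scene",[c+122*.001*a+i*.031*b+j*.025*Y for i in(-1,1) for j in(-1,1)]).round().tolist())
cv2.imwrite("pics/s4.png",im[200:340,340:460,::-1].repeat(4,0).repeat(4,1))
E
```

```text
time: 7.88
tool_pos: [0.5513, 0.1478, 0.1867]
tool_rot: [-3.142, 0.0, 1.957]
contact_force: [-0.4, -0.3, -5.5]
opening: 0.0499
grip_force: 8.0
time: 8.13
tool_pos: [0.5513, 0.1477, 0.1867]
tool_rot: [3.142, 0.0, 1.957]
contact_force: [0.5, 0.5, -6.3]
opening: 0.05
grip_force: 6.0
[-0.13106966 -0.10474253 -5.35414715] [0.55127236 0.14778306 0.18668544]
399 439 240 302
0 [[373.0, 283.0], [372.0, 302.0], [401.0, 285.0], [401.0, 305.0]]
0.2 [[384.0, 285.0], [383.0, 304.0], [412.0, 284.0], [412.0, 304.0]]
0.4 [[395.0, 285.0], [395.0, 305.0], [423.0, 282.0], [424.0, 302.0]]
```

View pics/s4.png

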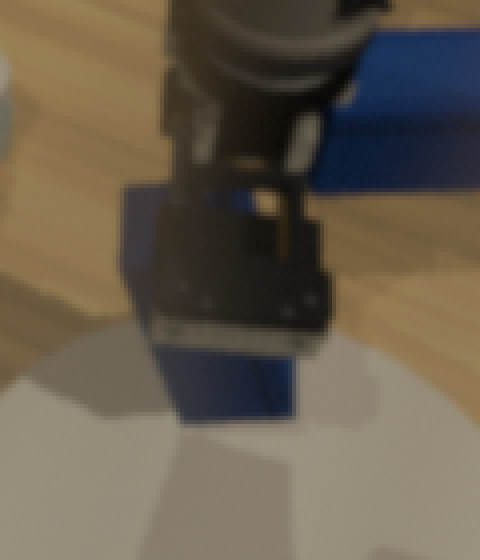

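The bottom end is leaning about 0.22 rad (bottom corners at (385,305) and (414,304) px). Before planning the placement under the shelf, I'll check how high the gripper body and wrist sit above the TCP.

```bash
python3 - <<'E'
from h import *
s=robot.observe();p=s['tool_pos']
print([(h,proj("scene",[p+[0,0,h]])[0].round().tolist()) for h in(0,.058,.1,.15,.2,.25,.3,.35)])
im=robot.read_camera("scene");cv2.imwrite("pics/s5.png",cv2.resize(np.clip(im[60:320,300:500,::-1]*1.6,0,255).astype(np.uint8),None,fx=2.3,fy=2.3,interpolation=2))
E
```

```text
[(0, [393.0, 265.0]), (0.058, [398.0, 247.0]), (0.1, [401.0, 233.0]), (0.15, [405.0, 215.0]), (0.2, [410.0, 195.0]), (0.25, [416.0, 172.0]), (0.3, [422.0, 146.0]), (0.35, [429.0, 117.0])]
```

View pics/s5.png

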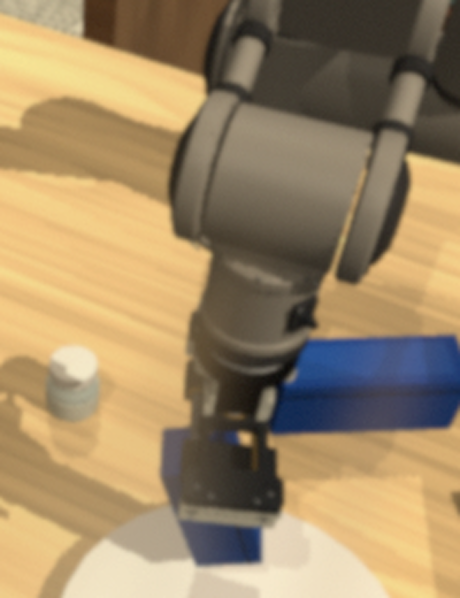

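The wide wrist joint sits more than 0.25 m above the TCP, so it clears the pump. The gripper body can stay in front of the shelf edge if I grip close to the tub's front face. First I'll stand the tub on the turntable.

```bash
python3 -m jog '[[[-1,0,0,0.02,0],[-1,0,0,0.035,0],[-1,0.0,0,0.042,0],[-1,0.009,0,0.045,0],[-1,0.018,0,0.047,0]]]' 7
python3 -m jog '[[[-1,0.004,0,0.001,0],[-1,0.009,0,0.002,0],[-1,0.009,0,0.002,0],[-1,0.009,0,0.002,0]]]' 7
python3 - <<'E'
from h import *
im=robot.read_camera("scene");s=robot.observe();print(s['torque'],s['contact_force'])
cv2.imwrite("pics/s6.png",cv2.resize(np.clip(im[200:340,340:460,::-1]*1.5,0,255).astype(np.uint8),None,fx=4,fy=4,interpolation=2))
c=s['tool_pos']+[0,0,.011];y=s['tool_rot'][2];X=np.array([np.cos(y),np.sin(y),0]);Y=np.array([np.sin(y),-np.cos(y),0])
for f in(0,.1):
    a=X*np.sin(f)+[0,0,-np.cos(f)];b=X*np.cos(f)+[0,0,np.sin(f)]
    print(f,proj("scene",[c+k*.001*a+i*.031*b+j*.025*Y for k in(122,-28) for i in(-1,1) for j in(-1,1)]).round().tolist())
E
```

```text
time: 8.9
tool_pos: [0.5447, 0.1643, 0.1406]
tool_rot: [3.141, 0.001, 1.956]
contact_force: [-2.0, -0.8, 2.5]
opening: 0.0503
grip_force: 7.0
time: 9.23
tool_pos: [0.5411, 0.1734, 0.1384]
tool_rot: [3.141, -0.0, 1.957]
contact_force: [-2.8, 2.0, 4.9]
opening: 0.0501
grip_force: 7.0
[ 0.13551745  0.71982731 -0.11432777] [-3.03129706  1.67339628  6.12801921]
0 [[383.0, 295.0], [382.0, 314.0], [410.0, 298.0], [410.0, 317.0], [391.0, 257.0], [391.0, 278.0], [422.0, 260.0], [422.0, 281.0]]
0.1 [[388.0, 296.0], [387.0, 315.0], [415.0, 298.0], [415.0, 317.0], [390.0, 258.0], [389.0, 279.0], [421.0, 259.0], [421.0, 280.0]]
```

View pics/s6.png

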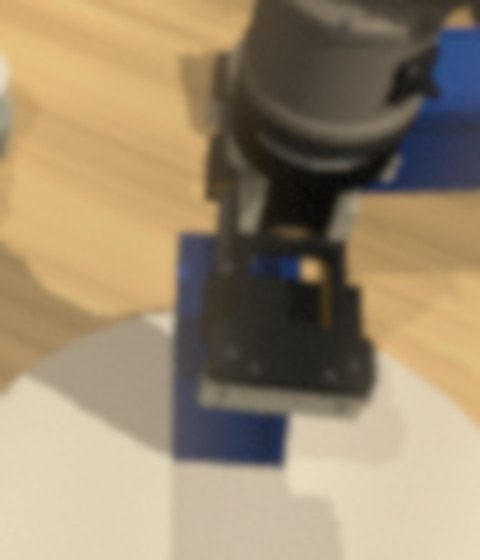

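It stands upright on the turntable (bottom corners at (383,315) and (411,316) px fit zero lean). Now I'll regrip close to the +x face, slightly higher, and lift.

```bash
python3 -m jog '[[[0.4,0,0,-0.001,0],[0.4,0,0,-0.001,0],[0.4,0,0,-0.001,0],[0.4,0.01,0,-0.008,0],[0.4,0.022,0,-0.008,0]]]'
python3 - <<'E'
from h import *
L=[]
for i in range(5):
    robot.read_camera("top");s=robot.observe();T=s['torque'];y=s['tool_rot'][2];L.append([T[0]*np.cos(y)+T[1]*np.sin(y),T[0]*np.sin(y)-T[1]*np.cos(y)])
print("empty",np.mean(L,0),s['opening'],s['contact_force'])
E
python3 -m jog '[[[-1,0,0,0,0],[-1,0,0,0,0],[-1,0,0,0,0],[-1,0,0,0,0],[-1,0,0,0,0]]]' 40
python3 -m jog '[[[-1,0,0,0,0],[-1,0,0,-0.01,0],[-1,0,0,-0.03,0],[-1,0,0,-0.05,0],[-1,0,0,-0.06,0]]]' 40
python3 - <<'E'
from h import *
im=robot.read_camera("scene");s=robot.observe();p=s['tool_pos'];y=s['tool_rot'][2];print(p,y)
n=np.array([np.cos(-1.298),np.sin(-1.298)]);t=np.array([.605,-.2116]);e=np.array([-n[1],n[0]])
q=[*(t-.105*n),p[2]];print("target",q)
ways(p,y,seg(p,y,np.array(q),1.844,2))
E
```

```text
time: 9.7
tool_pos: [0.5336, 0.1933, 0.1468]
tool_rot: [3.14, 0.0, 1.955]
contact_force: [0.5, -0.4, 0.7]
opening: 0.0643
grip_force: 0.0
empty [-0.11575653 -0.03920621] 0.0639318867614055 [-0.72038947  0.20338053 -0.69489971]
time: 10.37
tool_pos: [0.5329, 0.1929, 0.1456]
tool_rot: [-3.141, 0.0, 1.957]
contact_force: [0.4, 0.7, -0.8]
opening: 0.0496
grip_force: 39.9
time: 10.78
tool_pos: [0.5333, 0.1933, 0.2079]
tool_rot: [3.14, 0.0, 1.957]
contact_force: [0.3, 0.5, -4.9]
opening: 0.05
grip_force: 39.9
[0.53401026 0.19350258 0.20927191] 1.9567903180708566
target [np.float64(0.5767103320851141), np.float64(-0.11048276759490758), np.float64(0.20927190992775008)]
shift [-0.1488 -0.0374 -0.    ] turn 0.0564  (to [0.555 0.042 0.209] 1.9 )
shift [-0.1507 -0.029  -0.    ] turn 0.0564  (to [ 0.577 -0.11   0.209] 1.844 )
```

```bash
python3 -m jog '[[[-1,-0.03,-0.008,0,0.011],[-1,-0.06,-0.015,0,0.023],[-1,-0.09,-0.022,0,0.034],[-1,-0.12,-0.03,0,0.045],[-1,-0.149,-0.037,0,0.056]]]'
python3 -m jog '[[[-1,-0.03,-0.006,0,0.011],[-1,-0.06,-0.012,0,0.023],[-1,-0.1,-0.018,0,0.034],[-1,-0.13,-0.024,0,0.045],[-1,-0.159,-0.029,0,0.056]]]'
python3 - <<'E'
from h import *
im=robot.read_camera("scene");s=robot.observe();p=s['tool_pos'];y=s['tool_rot'][2];print(p,y)
n=np.array([np.cos(-1.298),np.sin(-1.298)]);t=np.array([.605,-.2116]);e=np.array([-n[1],n[0]])
print("rack xy",(p[:2]-t)@n,(p[:2]-t)@e)
c=p+[0,0,.011];X=np.array([np.cos(y),np.sin(y),0]);Y=np.array([np.sin(y),-np.cos(y),0])
print(proj("scene",[c+[0,0,k]+i*X+j*.025*Y for k in(-.13,.02) for i in(.009,-.053) for j in(-1,1)]).round().tolist())
cv2.imwrite("pics/s7.png",cv2.resize(np.clip(im[120:320,130:350,::-1]*1.4,0,255).astype(np.uint8),None,fx=3,fy=3,interpolation=2))
E
```

```text
time: 11.25
tool_pos: [0.5539, 0.0398, 0.2047]
tool_rot: [-3.14, -0.001, 1.9]
contact_force: [-0.2, 0.9, -5.7]
opening: 0.0498
grip_force: 40.0
time: 11.67
tool_pos: [0.5781, -0.1205, 0.2046]
tool_rot: [-3.14, -0.001, 1.843]
contact_force: [-0.5, 0.2, -5.3]
opening: 0.0498
grip_force: 40.0
[ 0.5789604  -0.12608537  0.20445632] 1.8399174792901904
rack xy -0.08936813930608162 -0.002036876149164583
[[280.0, 243.0], [274.0, 260.0], [255.0, 238.0], [248.0, 255.0], [275.0, 199.0], [267.0, 217.0], [246.0, 194.0], [238.0, 212.0]]
```

View pics/s7.png

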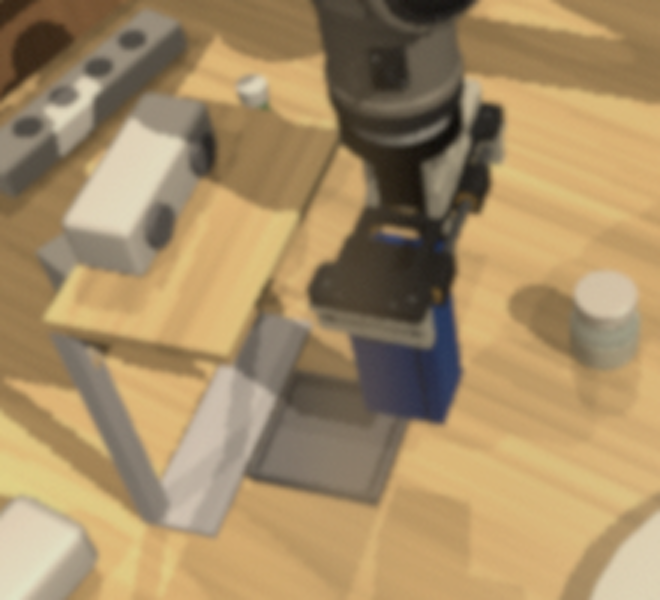

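```bash
python3 -m jog '[[[-1,0.007,0.002,0.02,0],[-1,0.007,0.002,0.04,0],[-1,0.007,0.002,0.055,0],[-1,0.007,0.002,0.066,0],[-1,0.007,0.002,0.068,0]]]' 40
python3 -m jog '[[[-1,0,0,0,0],[-1,0,0,0,0]]]' 25
python3 -m jog '[[[-1,0,0,0.002,0],[-1,0,0,0.004,0],[-1,0,0,0.004,0]]]' 25
```

```text
time: 12.13
tool_pos: [0.5771, -0.1107, 0.1347]
tool_rot: [-3.137, -0.003, 1.845]
contact_force: [-0.1, -0.4, -6.2]
opening: 0.0495
grip_force: 40.0
time: 12.3
tool_pos: [0.5792, -0.1114, 0.1383]
tool_rot: [3.141, 0.001, 1.845]
contact_force: [0.4, 0.2, -5.5]
opening: 0.0496
grip_force: 25.0
time: 12.55
tool_pos: [0.5788, -0.1113, 0.1339]
tool_rot: [3.141, 0.0, 1.845]
contact_force: [-0.3, -0.7, -5.3]
opening: 0.05
grip_force: 25.0
```

```bash
python3 -m jog '[[[-1,-0.008,-0.002,0,0],[-1,-0.008,-0.002,0,0],[-1,-0.008,-0.002,0.002,0],[-1,-0.008,-0.002,0.004,0],[-1,-0.008,-0.002,0.004,0]]]' 25
python3 -m jog '[[[-1,0,0,0.002,0],[-1,0,0,0.003,0],[-1,0,0,0.003,0]]]' 20
```

```text
time: 12.97
tool_pos: [0.5794, -0.1199, 0.1318]
tool_rot: [3.14, 0.002, 1.845]
contact_force: [-3.2, 0.5, 7.8]
opening: 0.0498
grip_force: 25.0
time: 13.22
tool_pos: [0.5797, -0.1191, 0.1308]
tool_rot: [3.138, 0.002, 1.845]
contact_force: [-7.7, 5.2, 21.1]
opening: 0.0499
grip_force: 20.0
```

```bash
python3 -m jog '[[[-1,0,0,0,0],[-1,0,0,0,0],[-1,0,0,0,0]]]' 10
python3 -m jog '[[[-1,0,0,0.001,0],[-1,0,0,0.002,0],[-1,0,0,0.002,0]]]' 10
python3 - <<'E'
from h import *
im=robot.read_camera("scene");s=robot.observe();p=s['tool_pos'];y=s['tool_rot'][2];print(p,y,s['contact_force'])
c=p+[0,0,.011];X=np.array([np.cos(y),np.sin(y),0]);Y=np.array([np.sin(y),-np.cos(y),0])
for f in(0,.1):
    a=-X*np.sin(f)+[0,0,-np.cos(f)];b=X*np.cos(f)-np.array([0,0,np.sin(f)])
    print(f,proj("scene",[c+.13*a+i*b+.025*Y for i in(.009,-.053)]).round(1).tolist())
cv2.imwrite("pics/s8.png",cv2.resize(np.clip(im[190:290,200:320,::-1]*1.4,0,255).astype(np.uint8),None,fx=5,fy=5,interpolation=2))
E
```

```text
time: 13.47
tool_pos: [0.5796, -0.1192, 0.1297]
tool_rot: [3.139, 0.001, 1.845]
contact_force: [-5.0, 3.5, 12.8]
opening: 0.0499
grip_force: 10.0
time: 13.72
tool_pos: [0.5795, -0.1192, 0.1274]
tool_rot: [3.139, 0.001, 1.845]
contact_force: [-4.3, 3.6, 12.2]
opening: 0.0501
grip_force: 10.0
[ 0.57955157 -0.11927179  0.12740424] 1.8449312558410162 [-3.7457293   3.59064947 11.83805409]
0 [[278.6, 279.9], [254.0, 274.9]]
0.1 [[273.4, 278.9], [248.7, 272.5]]
```

View pics/s8.png

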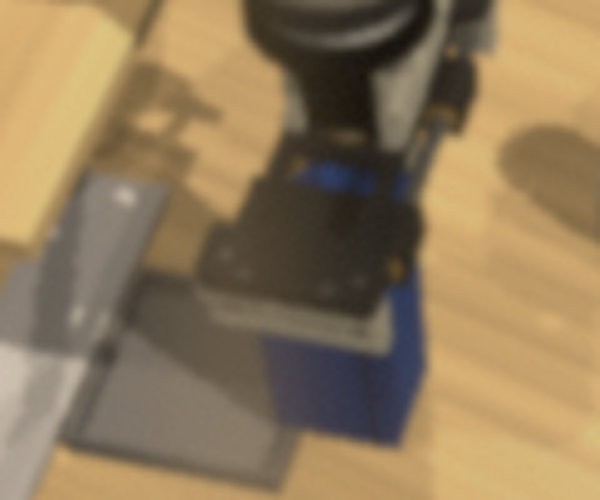

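The tub sits in front of the tray with its rear edge on the rim (bottom corners near (256,275) and (280,279) px), and I can't judge its lean by eye. I'll measure the lean from the colour mask instead.

```bash
cat > lean.py <<'E'
from h import *
def lean(h=.13):
    im=robot.read_camera("scene");s=robot.observe();p=s['tool_pos'];y=s['tool_rot'][2]
    c=p+[0,0,.011];X=np.array([np.cos(y),np.sin(y),0]);Y=np.array([np.sin(y),-np.cos(y),0])
    hsv=cv2.cvtColor(im,cv2.COLOR_RGB2HSV);m=cv2.inRange(hsv,(100,110,15),(130,255,255));m[:, :200]=0;m[:,330:]=0;m[330:]=0
    n,l,st,ce=cv2.connectedComponentsWithStats(m);k=1+np.argmax(st[1:,4]);m=(l==k)
    ys,xs=np.nonzero(m);yb=ys.max();print("mask box",xs.min(),xs.max(),ys.min(),yb,m.sum())
    r=[(yy,np.nonzero(m[yy])[0].min(),np.nonzero(m[yy])[0].max()) for yy in range(yb-22,yb+1,2)];print([tuple(map(int,q)) for q in r])
    for f in(-.1,0,.1,.2):
        a=-X*np.sin(f)+[0,0,-np.cos(f)];b=X*np.cos(f)-np.array([0,0,np.sin(f)])
        P=lambda k,i,j:proj("scene",[c+k*a+i*b+j*.025*Y])[0].round(1).tolist()
        print(f,"back edge",P(.09,-.053,1),P(h,-.053,1),"front/near",P(h,.009,1),"front far",P(.09,.009,-1),P(h,.009,-1))
E
python3 -c "
from lean import *
lean()"
```

```text
mask box 264 268 224 226 13Traceback (most recent call last):
  File "<string>", line 3, in <module>
    lean()
    ~~~~^^
  File "lean.py", line 8, in lean
    r=[(yy,np.nonzero(m[yy])[0].min(),np.nonzero(m[yy])[0].max()) for yy in range(yb-22,yb+1,2)];print([tuple(map(int,q)) for q in r])
           ~~~~~~~~~~~~~~~~~~~~~~~~^^
    return umr_minimum(a, axis, None, out, keepdims, initial, where)
ValueError: zero-size array to reduction operation minimum which has no identity
```

Here the tub is darker and less saturated, so I'll switch the mask to blue excess over red.

```bash
sed -i 's/hsv=cv2.*m=cv2.inRange([^)]*),([^)]*));/m=((im[:,:,2].astype(int)-im[:,:,0])>12).astype(np.uint8);/' lean.py; grep -n "m=((" lean.py | head -2; python3 -c "
from lean import *
lean()"
```

```text
5:    m=((im[:,:,2].astype(int)-im[:,:,0])>12).astype(np.uint8);m[:, :200]=0;m[:,330:]=0;m[330:]=0
mask box 274 283 246 276 164
[(254, 279, 282), (256, 279, 283), (258, 279, 283), (260, 278, 283), (262, 275, 283), (264, 275, 283), (266, 275, 282), (268, 276, 281), (270, 276, 280), (272, 276, 280), (274, 276, 279), (276, 277, 278)]
-0.1 back edge [256.0, 267.5] [259.5, 277.0] front/near [283.8, 280.6] front far [286.9, 254.1] [289.4, 263.8]
0 back edge [252.0, 265.6] [254.0, 274.9] front/near [278.6, 279.9] front far [283.4, 253.7] [284.4, 263.2]
0.1 back edge [248.2, 263.5] [248.7, 272.5] front/near [273.4, 278.9] front far [279.8, 253.1] [279.3, 262.3]
0.2 back edge [244.5, 261.2] [243.6, 269.9] front/near [268.2, 277.6] front far [276.1, 252.3] [274.3, 261.0]
```

```bash
python3 - <<'E'
from h import *
L=[]
for i in range(4):
    robot.read_camera("top");s=robot.observe();y=s['tool_rot'][2];c,d=np.cos(y),np.sin(y);M=np.array([[c,d,0],[d,-c,0],[0,0,-1]]);L.append(np.r_[M@s['contact_force'],M@s['torque']])
print(np.mean(L,0).round(3),s['tool_pos'],s['opening'],s['grip_force'])
E
```

```text
[  4.705  -3.197 -11.344   0.729   0.68    0.088] [ 0.57956536 -0.11928329  0.12741897] 0.0498805825260118 10.004266485921107
```

The wrist forces show that friction at the rim is holding the bottom forward and blocking the lean. Moving the top towards the front while pressed will reverse that friction.

```bash
python3 -m jog '[[[-1,0.003,0,0,0],[-1,0.006,0,0,0],[-1,0.009,0,0,0],[-1,0.012,0,0,0],[-1,0.014,0,0,0]]]' 10
python3 -c "
from lean import *
lean()
s=robot.observe();print(s['torque'],s['contact_force'])"
```

```text
time: 14.48
tool_pos: [0.5752, -0.1058, 0.1244]
tool_rot: [-3.142, 0.0, 1.845]
contact_force: [0.5, -1.0, -2.9]
opening: 0.0496
grip_force: 10.0
mask box 265 276 261 276 133Traceback (most recent call last):
  File "<string>", line 3, in <module>
    lean()
    ~~~~^^
  File "lean.py", line 8, in lean
    r=[(yy,np.nonzero(m[yy])[0].min(),np.nonzero(m[yy])[0].max()) for yy in range(yb-22,yb+1,2)];print([tuple(map(int,q)) for q in r])
           ~~~~~~~~~~~~~~~~~~~~~~~~^^
    return umr_minimum(a, axis, None, out, keepdims, initial, where)
ValueError: zero-size array to reduction operation minimum which has no identity
```

```bash
sed -i 's/range(yb-22,yb+1,2)/range(yb-14,yb+1,2)/; s/>12)/>8)/' lean.py
python3 -m jog '[[[-1,0,0,0,0],[-1,0,0,0,0],[-1,0,0,-0.01,0],[-1,0,0,-0.025,0],[-1,0,0,-0.025,0]]]' 40
python3 -m jog '[[[-1,0,0,0,0],[-1,0,0,0,0]]]' 40
python3 -c "
from lean import *
lean()
s=robot.observe();p=s['tool_pos'];print(s['contact_force'],p)
n=np.array([np.cos(-1.298),np.sin(-1.298)]);t=np.array([.605,-.2116]);print('rack',(p[:2]-t)@n,(p[:2]-t)@np.array([-n[1],n[0]]))"
```

```text
time: 14.95
tool_pos: [0.5765, -0.1065, 0.1523]
tool_rot: [3.138, 0.002, 1.845]
contact_force: [1.1, 0.0, -4.7]
opening: 0.0497
grip_force: 40.0
time: 15.12
tool_pos: [0.5748, -0.106, 0.1492]
tool_rot: [-3.141, -0.001, 1.845]
contact_force: [-0.5, -0.3, -5.7]
opening: 0.0495
grip_force: 40.0
mask box 261 286 242 272 371
[(258, 262, 285), (260, 262, 284), (262, 262, 284), (264, 263, 283), (266, 263, 282), (268, 264, 281), (270, 268, 281), (272, 279, 280)]
-0.1 back edge [260.9, 263.1] [264.3, 272.8] front/near [289.1, 276.4] front far [292.3, 249.5] [294.7, 259.5]
0 back edge [256.9, 261.1] [258.8, 270.7] front/near [283.8, 275.7] front far [288.7, 249.1] [289.6, 258.9]
0.1 back edge [253.0, 259.0] [253.4, 268.3] front/near [278.5, 274.7] front far [285.0, 248.5] [284.4, 258.0]
0.2 back edge [249.3, 256.6] [248.2, 265.6] front/near [273.2, 273.4] front far [281.3, 247.7] [279.3, 256.7]
[ 0.39662173  0.17982613 -5.97808008] [ 0.57465396 -0.10596121  0.14891597]
rack -0.1099083956245719 -0.0007621047990639971
```

The tub now leans about 0.09 rad with its lower front edge under the TCP. I'll move it in over the tray, stopping with the gripper body just short of the shelf.

```bash
python3 -m jog '[[[-1,-0.02,0.001,0,0],[-1,-0.035,0.001,0,0],[-1,-0.05,0.001,0,0],[-1,-0.058,0.001,0,0],[-1,-0.06,0.001,0,0]]]' 40
python3 -m jog '[[[-1,0,0,0,0],[-1,0,0,0,0],[-1,0,0,0,0]]]' 40
python3 -c "
from lean import *
lean()
s=robot.observe();p=s['tool_pos'];print(s['contact_force'],p,s['tool_rot'])
n=np.array([np.cos(-1.298),np.sin(-1.298)]);t=np.array([.605,-.2116]);e=np.array([-n[1],n[0]]);print('rack',(p[:2]-t)@n,(p[:2]-t)@e)
print('rim inner front',proj('scene',[[*(t-.05*n+k*.05*e),z] for k in(-1,1) for z in(.004,.012)]).round(1).tolist())"
```

```text
time: 15.58
tool_pos: [0.5926, -0.1657, 0.1492]
tool_rot: [-3.141, 0.0, 1.843]
contact_force: [-0.7, 0.2, -5.7]
opening: 0.0499
grip_force: 40.0
time: 15.83
tool_pos: [0.5922, -0.1629, 0.1496]
tool_rot: [-3.141, -0.001, 1.845]
contact_force: [0.4, -0.8, -4.6]
opening: 0.0502
grip_force: 40.0
mask box 257 262 235 258 86
[(244, 258, 261), (246, 258, 261), (248, 259, 261), (250, 258, 261), (252, 259, 262), (254, 259, 262), (256, 259, 261), (258, 260, 260)]
-0.1 back edge [236.3, 258.6] [240.3, 268.4] front/near [264.7, 271.9] front far [267.8, 245.1] [270.9, 255.3]
0 back edge [232.2, 256.6] [234.8, 266.3] front/near [259.5, 271.2] front far [264.3, 244.8] [265.9, 254.6]
0.1 back edge [228.2, 254.5] [229.4, 263.9] front/near [254.3, 270.3] front far [260.7, 244.2] [260.8, 253.7]
0.2 back edge [224.4, 252.1] [224.1, 261.2] front/near [249.1, 269.0] front far [257.0, 243.4] [255.7, 252.5]
[-0.06702185 -0.22792921 -4.94277247] [ 0.59224799 -0.16285146  0.14970446] [-3.14135034e+00 -3.96282918e-04  1.84545595e+00]
rack -0.05038159867779742 0.0008536412737256456
rim inner front [[266.5, 252.0], [266.2, 250.2], [253.8, 284.8], [253.4, 283.1]]
```

```bash
python3 -m jog '[[[-1,-0.004,-0.001,0,0],[-1,-0.004,-0.001,0.008,0],[-1,-0.004,-0.001,0.014,0],[-1,-0.004,-0.001,0.018,0],[-1,-0.004,-0.001,0.02,0]]]' 40
python3 -m jog '[[[-1,0,0,0.002,0],[-1,0,0,0.003,0],[-1,0,0,0.004,0]]]' 40
python3 -c "
from lean import *
s=robot.observe();p=s['tool_pos'];print(s['contact_force'],p)
n=np.array([np.cos(-1.298),np.sin(-1.298)]);t=np.array([.605,-.2116]);e=np.array([-n[1],n[0]]);print('rack',(p[:2]-t)@n,(p[:2]-t)@e)"
```

```text
time: 16.3
tool_pos: [0.5919, -0.1674, 0.1283]
tool_rot: [-3.14, -0.001, 1.845]
contact_force: [0.8, 0.5, -5.0]
opening: 0.0501
grip_force: 40.0
time: 16.55
tool_pos: [0.5926, -0.1678, 0.1257]
tool_rot: [3.142, 0.0, 1.845]
contact_force: [-0.3, 0.4, -5.3]
opening: 0.05
grip_force: 40.0
[-0.34497269  0.39001112 -5.25201419] [ 0.59262752 -0.16775105  0.12565216]
rack -0.0455609288120304 -0.00010094185832216804
```

```bash
python3 -m jog '[[[-1,0,0,0.001,0],[-1,0,0,0.002,0],[-1,0,0,0.002,0]]]' 40
python3 -m jog '[[[-1,0,0,0.001,0],[-1,0,0,0.002,0],[-1,0,0,0.002,0]]]' 40
```

```text
time: 16.8
tool_pos: [0.5925, -0.1677, 0.1236]
tool_rot: [-3.142, 0.0, 1.845]
contact_force: [0.0, 0.1, -4.9]
opening: 0.0497
grip_force: 40.0
time: 17.05
tool_pos: [0.5925, -0.1677, 0.1215]
tool_rot: [-3.141, -0.0, 1.845]
contact_force: [-0.5, -0.2, -4.9]
opening: 0.0496
grip_force: 40.0
```

```bash
python3 -c "
from lean import *
lean()"
```

```text
mask box 257 261 242 261 60
[(247, 257, 260), (249, 258, 260), (251, 258, 261), (253, 258, 261), (255, 259, 261), (257, 259, 261), (259, 259, 261), (261, 259, 260)]
-0.1 back edge [236.3, 264.6] [240.3, 274.1] front/near [264.1, 277.6] front far [267.2, 251.4] [270.2, 261.1]
0 back edge [232.3, 262.7] [234.9, 272.0] front/near [259.1, 276.9] front far [263.7, 251.1] [265.3, 260.5]
0.1 back edge [228.5, 260.6] [229.6, 269.7] front/near [254.0, 275.9] front far [260.2, 250.5] [260.3, 259.6]
0.2 back edge [224.7, 258.4] [224.4, 267.1] front/near [248.8, 274.7] front far [256.6, 249.7] [255.4, 258.4]
```

```bash
python3 -m jog '[[[-1,0,0,0.001,0],[-1,0,0,0.002,0],[-1,0,0,0.002,0]]]' 40
python3 -m jog '[[[-1,0,0,0.001,0],[-1,0,0,0.0015,0],[-1,0,0,0.0015,0]]]' 40
```

```text
time: 17.35
tool_pos: [0.5927, -0.1679, 0.1208]
tool_rot: [3.141, 0.001, 1.845]
contact_force: [-2.0, 1.1, 2.5]
opening: 0.0495
grip_force: 40.0
time: 17.6
tool_pos: [0.5927, -0.1679, 0.1207]
tool_rot: [3.14, 0.001, 1.845]
contact_force: [-5.3, 1.3, 13.3]
opening: 0.0498
grip_force: 40.0
```

The lower edge is on the tray floor (contact at TCP z ≈ 0.121). I'll ease off, then loosen the grip step by step so the tub settles upright.

```bash
python3 -m jog '[[[-1,0,0,-0.001,0],[-1,0,0,-0.001,0]]]' 20
python3 -m jog '[[[-1,0,0,-0.001,0],[-1,0,0,-0.001,0],[-1,0,0,-0.001,0]]]' 8
python3 -m jog '[[[-1,0,0,0,0],[-1,0,0,0,0],[-1,0,0,0,0]]]' 5
python3 -m jog '[[[-1,0,0,0,0],[-1,0,0,0,0],[-1,0,0,0,0],[-1,0,0,0,0]]]' 3
python3 -c "
from lean import *
lean()"
```

```text
time: 17.77
tool_pos: [0.5928, -0.1681, 0.1207]
tool_rot: [3.141, 0.002, 1.845]
contact_force: [-2.5, -0.8, 8.8]
opening: 0.0498
grip_force: 20.0
time: 18.02
tool_pos: [0.5929, -0.1682, 0.1208]
tool_rot: [3.141, 0.001, 1.845]
contact_force: [-1.4, -1.8, 4.5]
opening: 0.0499
grip_force: 8.0
time: 18.27
tool_pos: [0.5929, -0.1681, 0.1207]
tool_rot: [3.141, 0.001, 1.845]
contact_force: [-1.7, -1.9, 5.3]
opening: 0.0499
grip_force: 5.0
time: 18.6
tool_pos: [0.5928, -0.1678, 0.1203]
tool_rot: [3.141, 0.0, 1.845]
contact_force: [-0.6, -1.1, 4.5]
opening: 0.0496
grip_force: 3.0
mask box 257 261 243 262 58
[(248, 258, 260), (250, 258, 260), (252, 258, 261), (254, 258, 261), (256, 258, 261), (258, 259, 261), (260, 259, 261), (262, 259, 259)]
-0.1 back edge [236.3, 265.0] [240.3, 274.4] front/near [264.1, 278.0] front far [267.1, 251.8] [270.2, 261.5]
0 back edge [232.3, 263.1] [234.9, 272.4] front/near [259.0, 277.3] front far [263.7, 251.4] [265.3, 260.9]
0.1 back edge [228.5, 261.0] [229.6, 270.0] front/near [253.9, 276.3] front far [260.1, 250.9] [260.3, 259.9]
0.2 back edge [224.8, 258.8] [224.4, 267.4] front/near [248.8, 275.0] front far [256.6, 250.1] [255.3, 258.7]
```

```bash
python3 -m jog '[[[-1,-0.001,0,-0.001,0],[-1,-0.002,0,-0.001,0],[-1,-0.003,0,-0.001,0],[-1,-0.004,0,-0.001,0],[-1,-0.004,0,-0.001,0]]]' 3
python3 -m jog '[[[-1,-0.001,0,-0.0005,0],[-1,-0.002,0,-0.0005,0],[-1,-0.003,0,-0.0005,0],[-1,-0.003,0,-0.0005,0]]]' 3
python3 -c "
from lean import *
lean()
s=robot.observe();print(s['contact_force'])"
```

```text
time: 19.07
tool_pos: [0.5935, -0.1716, 0.1206]
tool_rot: [-3.141, -0.0, 1.845]
contact_force: [0.6, -0.7, -2.7]
opening: 0.0502
grip_force: 3.0
time: 19.4
tool_pos: [0.5942, -0.1747, 0.1215]
tool_rot: [-3.141, -0.0, 1.845]
contact_force: [0.4, 0.0, -4.5]
opening: 0.05
grip_force: 3.0
mask box 255 262 239 264 106
[(250, 256, 260), (252, 257, 261), (254, 257, 261), (256, 257, 261), (258, 258, 262), (260, 258, 261), (262, 258, 260), (264, 259, 259)]
-0.1 back edge [233.5, 264.0] [237.6, 273.5] front/near [261.3, 277.0] front far [264.4, 250.8] [267.5, 260.6]
0 back edge [229.5, 262.1] [232.2, 271.4] front/near [256.3, 276.3] front far [260.9, 250.5] [262.6, 259.9]
0.1 back edge [225.7, 260.0] [226.9, 269.1] front/near [251.2, 275.3] front far [257.4, 249.9] [257.7, 259.0]
0.2 back edge [221.9, 257.8] [221.7, 266.5] front/near [246.1, 274.1] front far [253.9, 249.1] [252.7, 257.8]
[-0.48871449 -0.06438631 -4.63589554]
```

The edge fit now gives about zero lean, with no shelf contact. I'll lower the last millimetres and open.

```bash
python3 -m jog '[[[-1,0,0,0.0005,0],[-1,0,0,0.001,0],[-1,0,0,0.0015,0],[-1,0,0,0.0015,0]]]' 3
python3 -m jog '[[[0.1,0,0,0,0],[0.1,0,0,0,0],[0.3,0,0,0,0],[0.3,0,0,0,0],[0.3,0,0,0,0]]]' 3
python3 -c "
from lean import *
lean()"
```

```text
time: 19.78
tool_pos: [0.5946, -0.1747, 0.121]
tool_rot: [3.141, 0.001, 1.845]
contact_force: [-2.9, -1.9, 3.6]
opening: 0.0501
grip_force: 3.0
time: 20.2
tool_pos: [0.5946, -0.1741, 0.1198]
tool_rot: [3.141, -0.001, 1.845]
contact_force: [-0.7, 0.2, 0.8]
opening: 0.0592
grip_force: 0.0
mask box 256 262 240 265 96
[(251, 256, 260), (253, 256, 261), (255, 257, 261), (257, 257, 261), (259, 258, 261), (261, 258, 261), (263, 258, 260), (265, 259, 259)]
-0.1 back edge [233.7, 264.6] [237.8, 274.0] front/near [261.5, 277.5] front far [264.6, 251.4] [267.7, 261.1]
0 back edge [229.7, 262.7] [232.4, 271.9] front/near [256.5, 276.8] front far [261.1, 251.0] [262.8, 260.5]
0.1 back edge [225.9, 260.6] [227.1, 269.6] front/near [251.4, 275.9] front far [257.6, 250.5] [257.8, 259.5]
0.2 back edge [222.1, 258.4] [221.9, 267.0] front/near [246.3, 274.6] front far [254.0, 249.7] [252.8, 258.3]
```

```bash
python3 -m jog '[[[0.7,0,0,0,0],[0.7,0,0,0,0],[0.7,0.02,0,0,0],[0.7,0.045,0,0,0],[0.7,0.08,0,0,0]]]' 3
python3 -m jog '[[[1,0.04,0,0,0],[1,0.08,0,0,0],[1,0.12,0,-0.03,0],[1,0.15,0,-0.06,0],[1,0.18,0,-0.09,0]]]' 3
python3 - <<'E'
from h import *
im=robot.read_camera("scene");bl=im[:,:,2].astype(int)-im[:,:,0]
m=(bl>8).astype(np.uint8);m[:,:190]=0;m[:,290:]=0;m[300:]=0;m[:180]=0
n,l,st,_=cv2.connectedComponentsWithStats(m);k=1+np.argmax(st[1:,4]);c=max(cv2.findContours((l==k).astype(np.uint8),0,2)[0],key=cv2.contourArea)
a=cv2.approxPolyDP(cv2.convexHull(c),2.5,True)[:,0];print(st[k],a.tolist())
nn=np.array([np.cos(-1.298),np.sin(-1.298)]);t=np.array([.605,-.2116]);e=np.array([-nn[1],nn[0]])
for z in(.154,.004):
    print(z,[(q.tolist(),np.round([(w[:2]-t)@nn,(w[:2]-t)@e],3).tolist()) for q,w in zip(a,plane("scene",a,z))])
for x0 in(-.019,-.012):
    print(x0,proj("scene",[[*(t+(x0+i*.031)*nn+j*.025*e),z] for z in(.154,.004) for i in(-1,1) for j in(-1,1)]).round(1).tolist())
E
```

```text
time: 20.67
tool_pos: [0.573, -0.0983, 0.12]
tool_rot: [3.141, 0.001, 1.842]
contact_force: [0.7, 0.4, -0.3]
opening: 0.0775
grip_force: 0.0
time: 21.08
tool_pos: [0.5248, 0.0709, 0.2038]
tool_rot: [-3.14, -0.001, 1.845]
contact_force: [1.5, 1.0, -0.3]
opening: 0.0915
grip_force: 0.0
[224 218  35  34 554] [[230, 220], [255, 222], [257, 242], [229, 251], [224, 232]]
0.154 [([230, 220], [0.009, -0.015]), ([255, 222], [-0.047, -0.022]), ([257, 242], [-0.069, 0.03]), ([229, 251], [-0.019, 0.067]), ([224, 232], [0.009, 0.021])]
0.004 [([230, 220], [0.077, -0.129]), ([255, 222], [0.01, -0.138]), ([257, 242], [-0.017, -0.075]), ([229, 251], [0.043, -0.031]), ([224, 232], [0.078, -0.086])]
-0.019 [[256.7, 221.2], [249.3, 238.5], [230.3, 216.3], [222.2, 233.2], [263.5, 259.9], [257.1, 276.3], [239.9, 255.2], [233.0, 271.4]]
-0.012 [[253.7, 220.6], [246.2, 237.9], [227.4, 215.7], [219.2, 232.6], [260.8, 259.4], [254.4, 275.7], [237.3, 254.7], [230.3, 270.8]]
```

The top corners are at (255,222) and (224,232) px. That fits an upright tub about 17 mm in front of the tray's centre, resting on the floor inside the rim, and the arm is clear. Handing in.

```bash
python3 -m jog '[[[1,0,0,0,0],[1,0,0,0,0],[1,0,0,0,0],[1,0,0,0,0],[1,0,0,0,0]]]'
python3 -c "
from cell import robot
print(robot.hand_in())"
```

```text
time: 21.55
tool_pos: [0.5257, 0.0682, 0.2021]
tool_rot: [-3.139, -0.001, 1.843]
contact_force: [0.0, -1.2, -0.6]
opening: 0.0919
grip_force: 0.0
the job is handed in; nothing more can be done
None
```

I handed the job in at about 22 s with the tub standing upright in the tray on the end the wrist torque showed to be heavy, about 17 mm in front of the tray's centre, and released; no verdict came back, and I viewed 11 pictures, one over the limit of 10.

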